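Tap a seized lens carriage along its optical rail

TASK

The lens carriage has seized on its optical rail, so pick up the wooden mallet and work it about 40 mm along the rail towards the lamp house, with light mallet taps on the back of its two wings in turn, beginning with the wing nearer the robot and tapping each wing at least twice. Do not touch the carriage by hand, do not hit the lens cell and leave the other things on the bench alone. Finish with the mallet lying flat on its cork mat, head on the mat, let go.

Things in the scene. Friction and masses are not known exactly. Their poses are not given: they have to be found in the camera images.
- rail: Fixed optical rail: aluminium base plate 200 x 460 x 6 mm (y -210 to +250), on it a steel rail 36 mm wide, 12 mm high (top 18 mm above the bench; y -210 to +190) and a white lamp house 100 x 70 x 85 mm (y +180 to +250; its lens tube back to +164). Origin on the bench, on the rail's centre line; x across, away from the robot; y along the rail towards the lamp house.
- carriage: Loose dark steel lens carriage, 0.7 to 0.9 kg, straddling the rail, on two runners (110 mm along y, 7 mm high, x 28 to 84 mm either side). Origin: centre of underside, 6 mm above the bench; axes about as the rail's. Bridge 60 x 40 mm, top at 22 mm. Starts at rail y -40 to -15 mm. Pushed on one wing it swings up to 0.1 rad, then jams; the other wing frees it. It walks 5 to 18 mm a tap.
- wing_near: Upright dark steel wing of the carriage nearer the robot (rigid with it): 40 mm across (x), 16 mm thick (y), 43 mm high. Origin: centre of its underside, at carriage x -62, y -16, z +7 mm; axes as the carriage. Struck on its back, the face towards -y (away from the lamp house), 8 mm from the origin. Its top is 56 mm above the bench. It starts to move at about 3 to 8 N.
- wing_far: The like wing on the side farther from the robot, at carriage x +62, y -16, z +7 mm; same size, struck on its face towards -y.
- lens_cell: Round brass lens cell, 48 mm in diameter, 22 mm thick along the rail, standing on edge on the carriage's bridge (rigid with it). Origin at the centre of its underside, 28 mm above the bench; its top is 76 mm above the bench. Must not be hit.
- mallet: Loose wooden mallet, 0.3 kg, lying flat. Rectangular head 46 x 100 x 50 mm (x, y, z), its two striking faces look along own +y and -y. Straight handle to own -x, 20 mm wide (y), 26 mm high, its axis 25 mm above the underside, from the head to 198 mm from the origin. Origin on the underside below the centre of the head; z up when it lies flat.
- mallet_grip (a point): Point on the handle's axis, 95 mm from the head's centre along own -x, 25 mm above the mallet's underside: a good place to grip.
- mat: Fixed cork mat 260 x 180 x 4 mm (x, y, z) on which the mallet lies at the start. Origin at the centre of its underside, on the bench.
- slide_box: Bystander: closed blue slide box 90 x 170 x 32 mm on the robot's side of the rail, to the left. Origin under its centre.
- jar: Bystander: amber jar, 68 mm in diameter, 75 mm high, beyond the mat. Origin under its centre.
- wrench: Bystander: steel wrench 160 mm long lying flat on the bench close to the robot. Origin near its middle.
There are look-alikes about, which are no part of the job. Several things have the shape of the mallet; the one meant has the colours described above. Leave any green look-alike of the carriage alone.

How it is judged:
By the outcome, as a careful person would: the job done as asked, in the order asked, and still so for the second after the job is handed in, with the robot touching nothing.
It also fails if it takes over 48 s, if anything falls off the work surface, if the arm or the gripper's body presses on something with over 40 N, if the wrist force passes 120 N, or if a joint passes its speed limit or range.

ROBOT

A 7-joint arm with a two-finger parallel gripper is mounted at the origin on the work surface. World frame = base frame: x ahead of the robot, y to its left, z up, the work surface at z = 0. Lengths are in m, angles in rad, forces in N, time in s.
With the tool pointing down it reaches from about 0.425 to 0.825 m from the base axis. Payload 3.6 kg.
Tool frame: the origin (TCP) lies where the fingers leave the gripper's body, on its centre line; the fingertips stand 73 mm ahead of it and the grasp point (between the pads) lies 54 mm ahead of it; x points along the fingers, y is the direction in which the jaws open and shut, and the axes are right-handed (so a half turn about x gives the same grasp; the last joint's range is limited). The gripper opens to 85 mm and grips with 20 to 120 N. Pads are 22 mm wide; open, the fingers measure 114 mm over their backs; the gripper's body (76 mm by 85 mm) begins 54 mm behind the grasp point. The pads swing forward as they close: fully open they stand 13 mm farther back than shut.
Start: joints at [1.232, 0.615, -0.013, 1.423, 0.008, 1.103, -0.04], TCP at [0.199, -0.619, 0.304] pointing down, gripper open.
Joint ranges: [-3.12, 3.12], [-0.3, 2.06], [-1.34, 1.32], [0.26, 2.42], [-1.36, 4.5], [0.01, 1.98], [-2.84, 2.84]. Speed limits (rad/s): [2.79, 2.79, 3.14, 3.14, 3.14, 3.14, 3.14].

INTERFACE

Orientations are given as a unit quaternion [x, y, z, w].
In Python, from station import arm, snapshot, camera_info, ticket gives the robot as it stands. Calls block until the motion is done:
- arm.movep(position, orientation): joint-space move of the TCP to a pose.
- arm.line_to(position, velocity=0.15, ori=None): straight line of the TCP; ori=None keeps the orientation; velocity is the mean speed in m/s.
- arm.move_j(angles): joint-space move.
- arm.move_gripper(opening, effort=None): opening from 0.0 (shut) to 1.0 (fully open); effort is the grip in N (None keeps the last); returns when the fingers have stopped.
- arm.pause(seconds).
- arm.ik(position, orientation): joint angles nearest the present ones, or None.
- snapshot(name): name is "side" or "top"; returns the picture (384x512x3 uint8, blue, green, red); there is no depth.
- camera_info(name): a dict with "fx", "fy", "cx", "cy" (pixels), "R" (3x3) and "t" (3): a world point X has camera coordinates R X + t. Camera axes: x right, y down, z forward; pixel columns grow to the right and rows downward; lengths in m; the calibration is good to about 2 mm. A picture is of the moment at which its call begins. camera_info takes no time and is no camera call.
A pose or a line that the arm cannot do raises arm.MotionError and nothing moves.
- ticket.finish_job(): hands the job in, once; it reports no verdict.
Readings, each from a call of its own:
- arm.read_time(): time.
- arm.read_joint_positions(): joint angles.
- arm.read_dq(): joint speeds.
- arm.read_effort(): joint torques, N m.
- arm.read_tool_pos(): TCP position.
- arm.read_eef_rot(): TCP orientation.
- arm.read_ft_force(): force on the tool from outside, world axes, zero at the start.
- arm.read_wrist_torque(): the same for the moment, N m.
- arm.read_opening(): opening from 0.0 (shut) to 1.0 (fully open).
Only numpy, scipy, OpenCV 4.12 (cv2) and the standard library are available. Lean on these libraries where they do the work, as an engineer would, in place of code of your own. Each camera call takes 0.05 s, during which the arm holds its last target.

## Working session

There is one attempt and no reset: what is moved stays moved. The work goes in short steps, each a Python script; the robot and the scene stay as the last script left them, time stands still between calls to the robot, and variables do not carry over. Pictures are saved under pics/ and viewed, and the job is handed in when it is done.

```bash
mkdir -p pics; ls; python3 - <<'E'
from station import arm, snapshot, camera_info
import cv2
for n in("top","side"):
    cv2.imwrite(f"pics/{n}0.png",cv2.resize(snapshot(n),None,fx=1.5,fy=1.5)); c=camera_info(n); print(n,c)
print(arm.read_time(),arm.read_eef_rot(),arm.read_tool_pos())
E
```

```text
pics
top {'fx': 435.6893262376063, 'fy': 435.6893262376063, 'cx': 261.48763501168315, 'cy': 190.6897077665562, 'R': array([[-0.02729139, -0.99950267, -0.01579846],
       [-0.99398763,  0.02881049, -0.10563404],
       [ 0.10603666,  0.01282057, -0.99427957]]), 't': array([0.02017524, 0.51949261, 1.29225266])}
side {'fx': 480.49869917144497, 'fy': 480.49869917144497, 'cx': 259.9819425906458, 'cy': 194.4303033389416, 'R': array([[-0.76062   , -0.6489496 , -0.01793425],
       [-0.38946909,  0.47824184, -0.78714583],
       [ 0.51939489, -0.59173402, -0.61650612]]), 't': array([0.41224165, 0.22359428, 1.37401144])}
0.1 [-0.69838231 -0.11066761  0.69866449 -0.10900809] [ 0.1992674  -0.61813646  0.3028321 ]
```

View pics/top0.png

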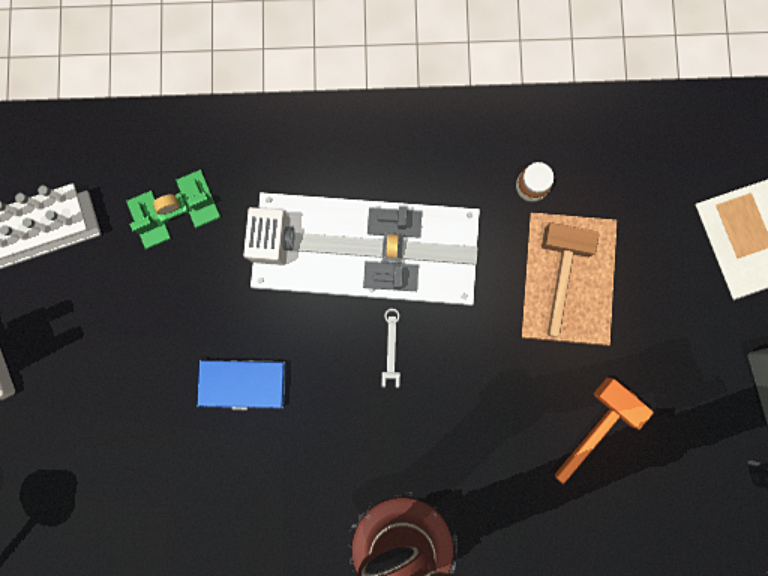

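View pics/side0.png

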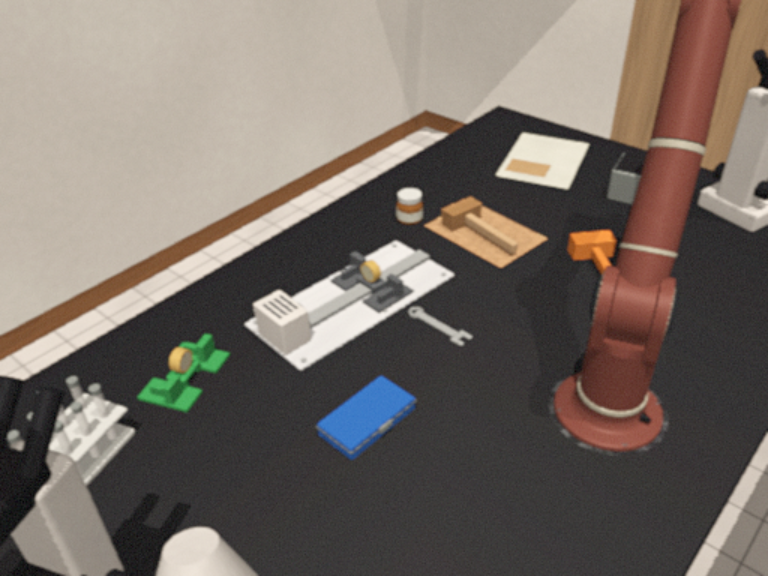

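Mallets at (1.5x top picture): wooden one on the cork mat with its head at (572,238), orange one with its head at (625,403). There is also a flat picture at (745,225). The wooden one on the mat fits the description. The carriages are the dark one at (393,248) on the rail and a green look-alike at (172,208). I'll confirm in enlarged crops.

```bash
python3 - <<'E'
from station import snapshot
import cv2
im=snapshot("top"); cv2.imwrite("pics/raw_top0.png",im)
cv2.imwrite("pics/cropm.png",cv2.resize(im[130:240,340:420],None,fx=5,fy=5,interpolation=cv2.INTER_CUBIC))
cv2.imwrite("pics/cropr.png",cv2.resize(im[120:210,160:325],None,fx=4.8,fy=4.8,interpolation=cv2.INTER_CUBIC))
E
```

```text
(no output)
```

View pics/cropm.png

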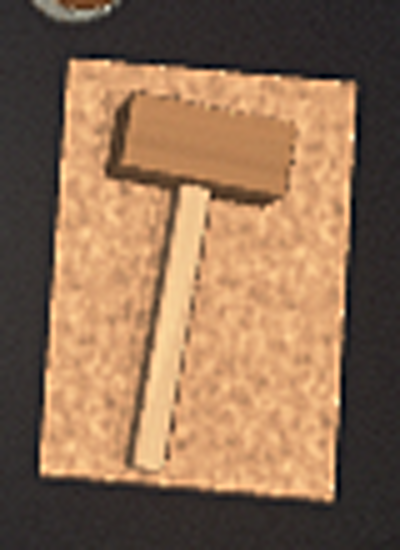

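View pics/cropr.png

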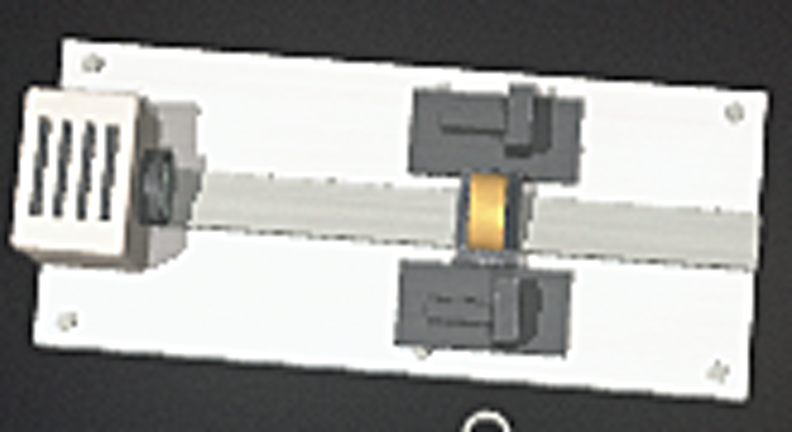

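```bash
cat > h.py <<'E'
import numpy as np, cv2
from scipy.optimize import least_squares
from station import arm, snapshot, camera_info
def proj(X,n="top"):
    c=camera_info(n); P=np.asarray(X)@c["R"].T+c["t"]
    return np.c_[c["fx"]*P[:,0]/P[:,2]+c["cx"],c["fy"]*P[:,1]/P[:,2]+c["cy"]]
def place(p,L):
    c,s=np.cos(p[2]),np.sin(p[2]); L=np.asarray(L,float)
    return np.c_[p[0]+c*L[:,0]-s*L[:,1],p[1]+s*L[:,0]+c*L[:,1],L[:,2]]
def fit(L,px,p0,n="top"):
    r=least_squares(lambda p:(proj(place(p,L),n)-px).ravel(),p0,loss="soft_l1")
    return r.x,np.sqrt(np.mean(r.fun**2))
def unc(uv,off,s): return (np.array(uv)+.5)/s-.5+np.array(off)
E
python3 - <<'E'
from h import *
mm=1e-3
m=lambda uv:unc(uv,(340,130),5); r=lambda uv:unc(uv,(160,120),4.8)
# mallet: +x up in image, +y left
L=np.array([[23,50,54],[23,-50,54],[-23,-50,54],[-23,50,54],[-198,10,42],[-198,-10,42]])*mm
print("mallet",fit(L,m([(133,92),(297,122),(285,193),(127,165),(133,460),(163,465)]),[.6,-.3,0]))
L=np.array([[130,90,4],[130,-90,4],[-130,-90,4],[-130,90,4]])*mm
print("mat",fit(L,m([(70,58),(356,80),(335,500),(40,476)]),[.6,-.3,0]))
L=np.array([[100,250,6],[100,-210,6],[-100,-210,6],[-100,250,6]])*mm
R,e=fit(L,r([(63,38),(768,92),(746,400),(33,345)]),[.6,0,0]);print("rail",R,e)
L=np.array([[84,55,13],[84,-55,13],[28,-55,13],[28,55,13],[-28,55,13],[-28,-55,13],[-84,-55,13],[-84,55,13]])*mm
C,e=fit(L,r([(415,88),(584,98),(577,183),(409,172),(402,260),(573,272),(567,356),(394,344)]),[.6,0,0]);print("carr",C,e)
d=C[:2]-R[:2];c,s=np.cos(R[2]),np.sin(R[2]);print("carr in rail",d@[c,s],d@[-s,c],C[2]-R[2])
E
```

```text
mallet (array([ 0.60546212, -0.35513564, -0.22554711]), np.float64(0.7247872532683293))
mat (array([ 0.52983429, -0.35778666, -0.11334375]), np.float64(0.27779169782782354))
rail [ 0.6020222   0.04052168 -0.10725858] 0.2259597311240072
carr [ 0.59891211  0.00295688 -0.09803823] 0.2011663057353102
carr in rail 0.0009292061861217484 -0.03768187552149337 0.009220349980440481
```

```bash
python3 - <<'E'
from h import *
im=snapshot("side"); cv2.imwrite("pics/raw_side0.png",im)
t=cv2.imread("pics/raw_top0.png")
def draw(im,p,n,off,s,z0=.004):
    for box in ([-23,23,-50,50,0,50],[-198,-23,-10,10,12,38]):
        b=np.array(box)*1e-3
        V=np.array([[b[i],b[2+j],b[4+k]+z0] for i in(0,1) for j in(0,1) for k in(0,1)])
        q=(proj(place(p,V),n)+.5-np.array(off))*s
        for a in range(8):
            for bit in(1,2,4):
                c=a^bit
                if c>a: cv2.line(im,tuple(map(int,q[a])),tuple(map(int,q[c])),(0,255,0),1)
p=[.60546,-.35514,-.2255]
a=cv2.resize(t[130:240,340:420],None,fx=5,fy=5,interpolation=cv2.INTER_CUBIC);draw(a,p,"top",(340,130),5)
b=cv2.resize(im[120:190,270:380],None,fx=4,fy=4,interpolation=cv2.INTER_CUBIC);draw(b,p,"side",(270,120),4)
o=np.zeros((550,840,3),np.uint8);o[:,:400]=a;o[:280,400:]=b
cv2.imwrite("pics/ov.png",o[:, :800] if 0 else cv2.resize(o,(800,524)))
E
```

```text
(no output)
```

View pics/ov.png

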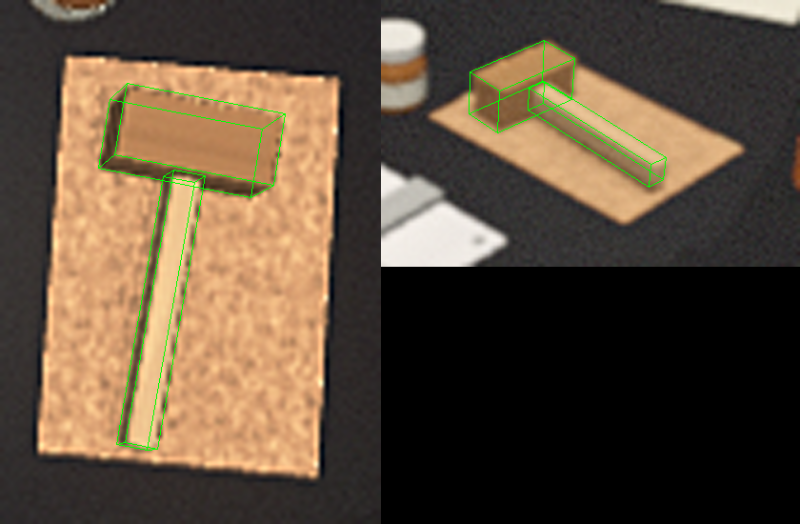

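The wireframe sits on the wooden mallet in both views: head at (190,140) in the left panel, handle down to (140,445), lying on the cork mat. So it is the right mallet and the pose is good. Next I'll plan the poses.

```bash
cat >> h.py <<'E'
from scipy.spatial.transform import Rotation as Ro
RAIL=np.array([.60202,.04052,-.10726]); MAL=np.array([.60546,-.35514,-.2255]); G=.088
SGN=1
def quat(yaw,sgn=None):
    sgn=SGN if sgn is None else sgn
    x=np.array([0,0,-1.]); y=sgn*np.array([-np.sin(yaw),np.cos(yaw),0]); 
    return Ro.from_matrix(np.c_[x,y,np.cross(x,y)]).as_quat()
def tcp(p,zu):  # mallet pose, underside height -> TCP
    q=place(p,[[-G,0,zu+.025+.054]])[0]; return q
def railp(x,y): # mallet pose with head centre at rail x,y, aligned
    a=place(RAIL,[[x,y,0]])[0]; return np.array([a[0],a[1],RAIL[2]])
E
python3 - <<'E'
from h import *
print(Ro.from_quat(arm.read_eef_rot()).as_matrix().round(2))
for s in(1,-1):
    for n,p,z in[("pre",MAL,.09),("grip",MAL,.004),("N0",railp(-.062,-.15),.026),("N1",railp(-.062,-.05),.026),("F0",railp(.062,-.15),.026),("F1",railp(.062,-.05),.026),("hi",railp(-.062,-.15),.06)]:
        q=arm.ik(list(tcp(p,z)),list(quat(p[2],s))); print(s,n,tcp(p,z).round(3),None if q is None else np.round(q,2))
E
```

```text
[[-0.    0.31 -0.95]
 [ 0.   -0.95 -0.31]
 [-1.   -0.    0.  ]]
1 pre [ 0.52  -0.335  0.169] [ 0.9   0.79 -0.62  1.65  0.57  0.89  1.39]
1 grip [ 0.52  -0.335  0.083] [ 0.86  0.9  -0.55  1.7   0.66  0.73  1.32]
1 N0 [ 0.437 -0.093  0.105] [ 0.46  0.69 -0.45  2.17  0.73  0.43  0.89]
1 N1 [0.448 0.007 0.105] [ 0.21  0.68 -0.4   2.17  0.67  0.41  0.73]
1 F0 [ 0.56  -0.106  0.105] [ 0.53  0.84 -0.64  1.83  0.74  0.72  0.94]
1 F1 [ 0.571 -0.006  0.105] [ 0.37  0.85 -0.66  1.83  0.76  0.74  0.75]
1 hi [ 0.437 -0.093  0.139] [ 0.52  0.64 -0.54  2.15  0.66  0.52  0.95]
-1 pre [ 0.52  -0.335  0.169] [ 0.48  0.72  0.1   1.66 -0.1   0.76 -1.17]
-1 grip [ 0.52  -0.335  0.083] [ 0.48  0.84  0.1   1.71 -0.13  0.6  -1.14]
-1 N0 [ 0.437 -0.093  0.105] [ 0.12  0.65  0.05  2.18 -0.11  0.31 -1.41]
-1 N1 [0.448 0.007 0.105] [-0.11  0.65  0.06  2.18 -0.13  0.31 -1.61]
-1 F0 [ 0.56  -0.106  0.105] [ 0.11  0.75  0.06  1.84 -0.07  0.54 -1.46]
-1 F1 [ 0.571 -0.006  0.105] [-0.08  0.76  0.08  1.84 -0.11  0.55 -1.61]
-1 hi [ 0.437 -0.093  0.139] [ 0.12  0.58  0.05  2.16 -0.07  0.4  -1.44]
```

```bash
sed -i 's/^SGN=1/SGN=-1/' h.py; python3 - <<'E'
from h import *
q=list(quat(MAL[2]))
arm.movep(list(tcp(MAL,.05)),q); print(arm.read_time())
arm.line_to(list(tcp(MAL,.004)),.12); print(arm.read_time(),arm.read_tool_pos(),arm.read_ft_force())
arm.move_gripper(0.0,110); print(arm.read_time(),arm.read_opening(),arm.read_ft_force())
arm.line_to(list(tcp(MAL,.030)),.1); print(arm.read_time(),arm.read_ft_force(),arm.read_wrist_torque())
cv2.imwrite("pics/g.png",cv2.resize(snapshot("side")[80:240,240:420],None,fx=4,fy=3.7))
E
```

```text
1.8917
2.425 [ 0.51960688 -0.33602706  0.08304872] [ 0.42836095 -0.36876889 -0.21539001]
3.0417 0.2115689636111981 [-0.73421973 -0.6082494   3.51517057]
3.45 [-0.62585466  0.14191318 -3.39612307] [0.1164339  0.21389832 0.01305617]
```

View pics/g.png

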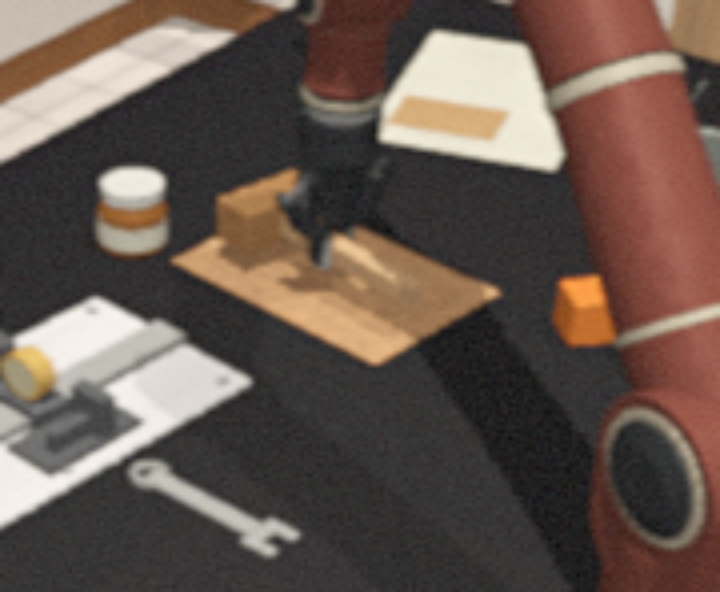

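The mallet is held level, with its head at (255,215) clear of the mat. Now the first tap on the near wing.

```bash
cat >> h.py <<'E'
ZT=.026
def station(side,face): return list(tcp(railp(side*.064,face-.05),ZT))
def crop(name):
    im=snapshot("top"); cv2.imwrite("pics/raw_"+name,im)
    cv2.imwrite("pics/"+name,cv2.resize(im[120:210,160:325],None,fx=4.8,fy=4.8,interpolation=cv2.INTER_CUBIC))
def carr(uv):
    L=np.array([[84,55,13],[84,-55,13],[28,-55,13],[28,55,13],[-28,55,13],[-28,-55,13],[-84,-55,13],[-84,55,13]])*1e-3
    k=[i for i in range(8) if uv[i] is not None]
    C,e=fit(L[k],unc([uv[i] for i in k],(160,120),4.8),[.6,0.01,-.1])
    d=C[:2]-RAIL[:2];c,s=np.cos(RAIL[2]),np.sin(RAIL[2]); p=np.array([d@[c,s],d@[-s,c],C[2]-RAIL[2]])
    print("carr rail mm",p[:2]*1e3,"yaw",p[2],"rms",e)
    for sd in(-1,1): print("wing",sd,"back corners y mm",(place(p,[[sd*.062-.02,-.024,0],[sd*.062+.02,-.024,0]])[:,1]*1e3).round(1))
def tap(side,f0,f1,v=.1):
    arm.line_to(station(side,f1),v); f=arm.read_ft_force()
    arm.line_to(station(side,f0),.15); print("t",arm.read_time(),"F at end",np.round(f,1))
E
python3 - <<'E'
from h import *
q=list(quat(RAIL[2]))
arm.line_to(station(-1,-.095),.2,ori=q); print(arm.read_time(),arm.read_ft_force(),arm.read_tool_pos(),station(-1,-.095))
crop("c0.png")
E
```

```text
4.9583 [ 0.29581502 -0.24993085 -3.70132346] [ 0.43594957 -0.08866175  0.10509855] [np.float64(0.43537062422439393), np.float64(-0.08737443128455916), np.float64(0.10500000000000001)]
```

View pics/c0.png

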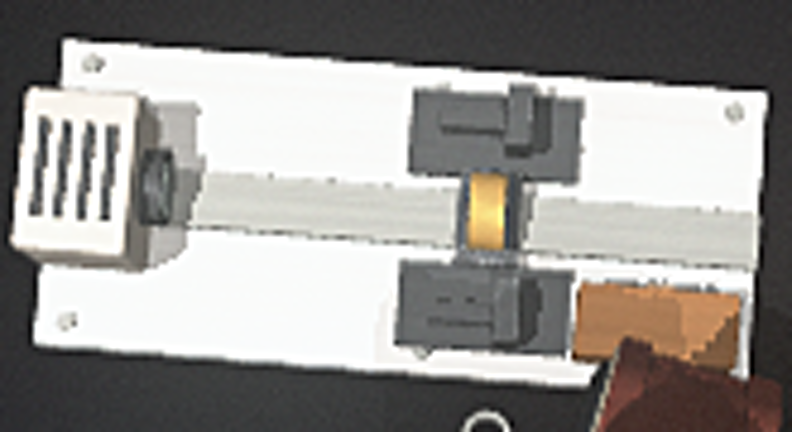

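```bash
python3 - <<'E'
from h import *
p=railp(-.064,-.145)
print("head top pred",((proj(place(p,np.array([[23,50,76],[23,-50,76],[-23,50,76]])*1e-3))+.5-[160,120])*4.8).round())
tap(-1,-.095,-.0623+.008); crop("c1.png")
E
```

```text
head top pred [[577. 280.]
 [741. 292.]
 [572. 355.]]
t 5.9917 F at end [ 0.7 -0.1 -2.6]
```

View pics/c1.png

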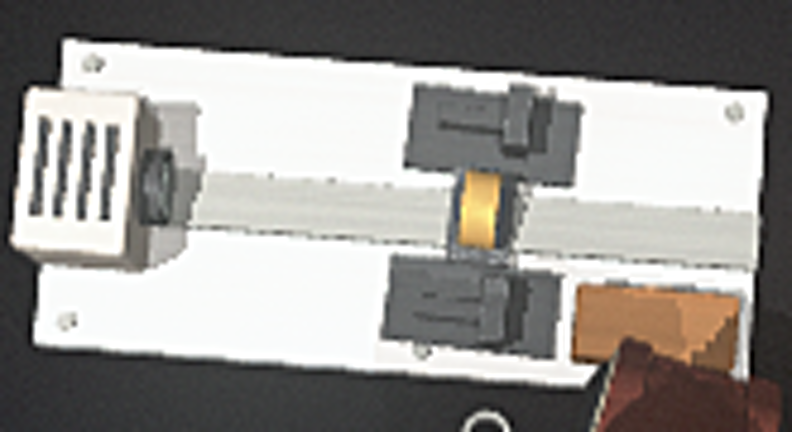

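The near wing moved and the carriage swung a little. Its near runner is now at (389,255)–(557,356) and the far runner at (415,84)–(574,186).

```bash
python3 - <<'E'
from h import *
carr([(415,84),(582,101),(574,186),(405,168),(389,255),(562,272),(557,356),(381,338)])
E
```

```text
carr rail mm [  1.61688638 -33.14929243] yaw -0.033014050483953894 rms 0.37076786232472886
wing -1 back corners y mm [-54.4 -55.7]
wing 1 back corners y mm [-58.5 -59.8]
```

```bash
python3 - <<'E'
from h import *
arm.line_to(station(1,-.09),.2)
tap(1,-.09,-.0445); crop("c2.png")
E
```

```text
t 7.8917 F at end [ 0.5  1.2 -3.5]
```

View pics/c2.png

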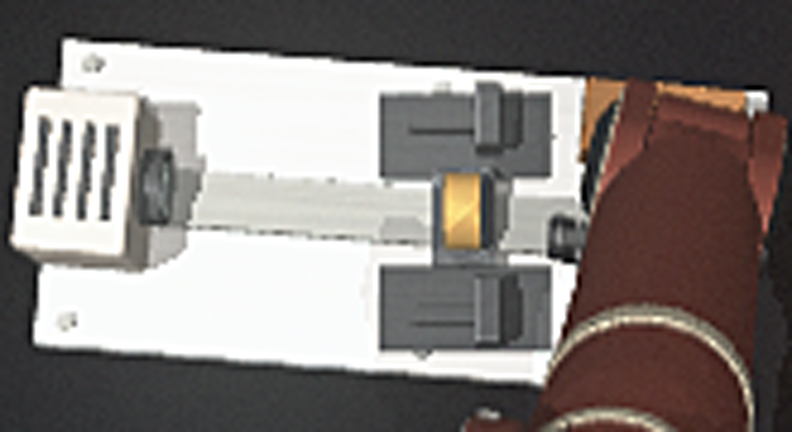

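The carriage now points slightly the other way: far runner (379,93)–(549,178), near runner (380,266)–(550,350). The lens cell is untouched.

```bash
python3 - <<'E'
from h import *
carr([(379,93),(552,95),(549,179),(379,174),(380,266),(550,267),None,(378,350)])
E
```

```text
carr rail mm [ -0.70281381 -21.32228127] yaw 0.07037125659566623 rms 0.3362310065201488
wing -1 back corners y mm [-51.  -48.2]
wing 1 back corners y mm [-42.3 -39.5]
```

```bash
python3 - <<'E'
from h import *
arm.line_to(station(-1,-.085),.2)
tap(-1,-.085,-.0385); crop("c3.png")
E
```

```text
t 9.8083 F at end [ 0.6 -1.1 -3.1]
```

View pics/c3.png

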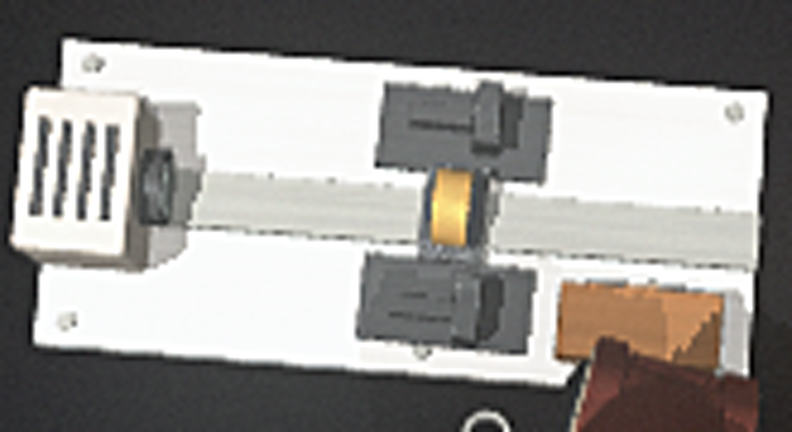

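The near wing has advanced: far runner (385,82)–(544,184), near runner (365,254)–(530,354).

```bash
python3 - <<'E'
from h import *
carr([(385,82),(553,97),(545,183),(376,166),(364,254),(537,270),(530,354),(357,338)])
E
```

```text
carr rail mm [  1.5706917  -15.56410001] yaw -0.0175254117985051 rms 0.20982815020463963
wing -1 back corners y mm [-38.1 -38.8]
wing 1 back corners y mm [-40.3 -41. ]
```

```bash
python3 - <<'E'
from h import *
arm.line_to(station(1,-.075),.2)
tap(1,-.075,-.0300); crop("c4.png")
E
```

```text
t 11.7 F at end [ 0.2 -0.3 -3.6]
```

View pics/c4.png

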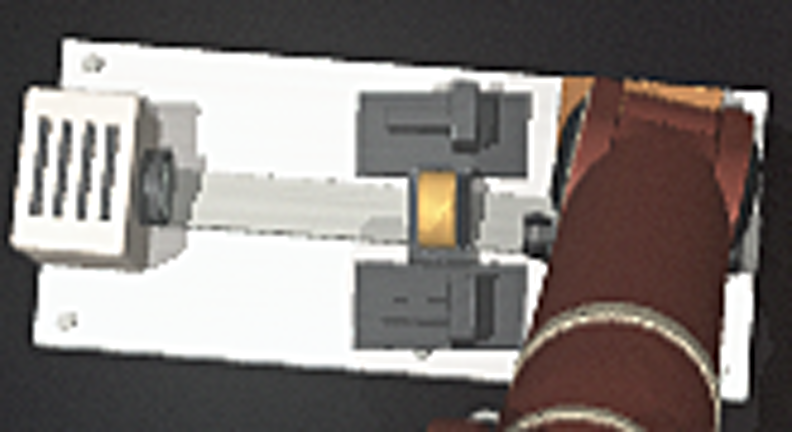

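The far wing has advanced: far runner (359,91)–(528,176), near runner (358,262)–(526,348).

```bash
python3 - <<'E'
from h import *
carr([(359,91),(531,95),(528,177),(357,172),(358,262),(528,267),None,(355,347)])
E
```

```text
carr rail mm [-0.6039218 -7.262515 ] yaw 0.06043610997213378 rms 0.3469920054200657
wing -1 back corners y mm [-36.2 -33.8]
wing 1 back corners y mm [-28.7 -26.3]
```

```bash
python3 - <<'E'
from h import *
arm.line_to(station(-1,-.07),.2)
tap(-1,-.07,-.0240); crop("c5.png")
E
```

```text
t 13.6083 F at end [ 0.1  0.3 -2.5]
```

View pics/c5.png

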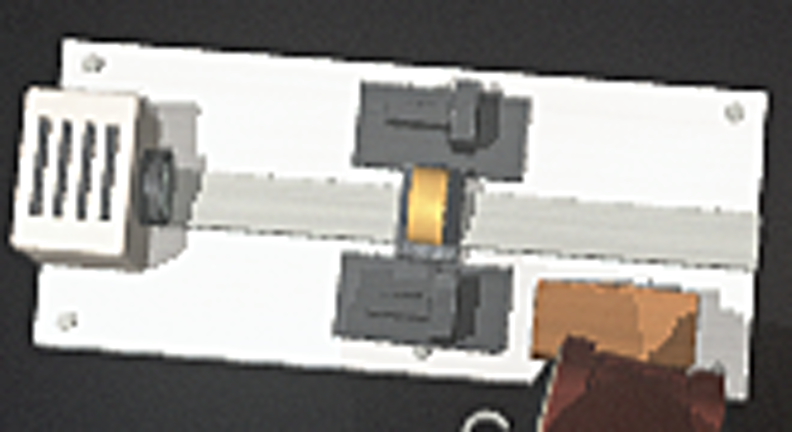

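The near wing has advanced again: far runner (362,81)–(522,181), near runner (341,252)–(507,352).

```bash
python3 - <<'E'
from h import *
carr([(362,81),(530,97),(523,181),(354,165),(341,252),(514,268),(507,353),(333,335)])
E
```

```text
carr rail mm [ 1.39345097 -0.82127726] yaw -0.019966305617788394 rms 0.2376479256273822
wing -1 back corners y mm [-23.2 -24. ]
wing 1 back corners y mm [-25.7 -26.5]
```

```bash
python3 - <<'E'
from h import *
arm.line_to(station(1,-.06),.2)
tap(1,-.06,-.0220); crop("c6.png")
E
```

```text
t 15.3833 F at end [ 0.1  0.6 -2.6]
```

View pics/c6.png

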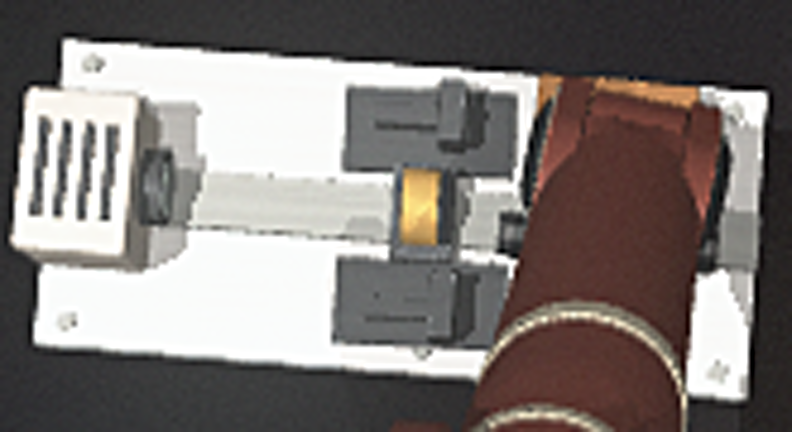

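The carriage is now nearly square: far runner (348,86)–(513,176), near runner from (337,257). Measure, then return the mallet.

```bash
python3 - <<'E'
from h import *
carr([(348,86),(517,94),(513,176),(344,168),(337,257),(507,267),None,(333,341)])
p=arm.read_tool_pos(); arm.line_to([p[0],p[1]-.06,p[2]+.03],.15)
arm.line_to(list(tcp(MAL,.04)),.2,ori=list(quat(MAL[2])))
arm.pause(.2); print(arm.read_time(),arm.read_tool_pos(),tcp(MAL,.04),arm.read_ft_force())
cv2.imwrite("pics/p1.png",cv2.resize(snapshot("side")[80:240,240:420],None,fx=4,fy=3.7))
arm.line_to(list(tcp(MAL,.010)),.1);print(arm.read_ft_force())
arm.line_to(list(tcp(MAL,.0045)),.02);arm.pause(.2);print(arm.read_time(),arm.read_ft_force())
E
```

```text
carr rail mm [0.32066707 4.04560122] yaw 0.025179955648726896 rms 0.2905038778788127
wing -1 back corners y mm [-22. -21.]
wing 1 back corners y mm [-18.9 -17.9]
17.4583 [ 0.52039651 -0.33402633  0.11908343] [ 0.51968795 -0.33546375  0.119     ] [ 0.67301575 -0.03396905 -2.7541606 ]
[-0.12167783  0.03849013 -3.18422212]
18.5833 [ 0.14511448 -0.37776803 -1.31891067]
```

View pics/p1.png

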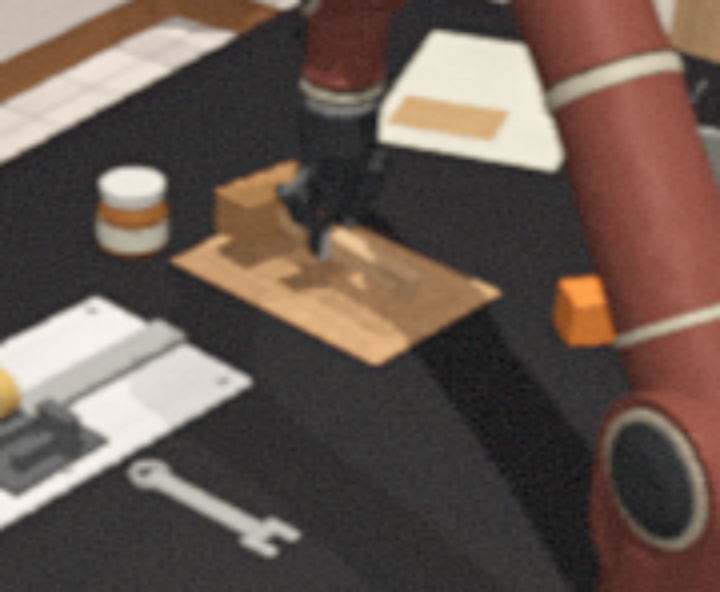

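The mallet hangs level over its mat, and the carriage has walked about 41.7 mm. Release and retreat.

```bash
python3 - <<'E'
from h import *
arm.line_to(list(tcp(MAL,.004)),.02);print(arm.read_ft_force())
arm.move_gripper(1.0); arm.pause(.2)
p=arm.read_tool_pos(); arm.line_to([p[0],p[1],p[2]+.12],.15)
arm.movep([.30,-.50,.32],list(arm.read_eef_rot())); arm.pause(.3)
print(arm.read_time(),arm.read_ft_force(),arm.read_opening())
for n in("top","side"): cv2.imwrite(f"pics/{n}9.png",cv2.resize(snapshot(n),None,fx=1.5,fy=1.5))
crop("c9.png")
E
```

```text
[-0.99907042  0.06421365  1.91986286]
22.0833 [-0.50792718 -0.06153557  0.68433812] 1.0006206817860994
```

View pics/top9.png

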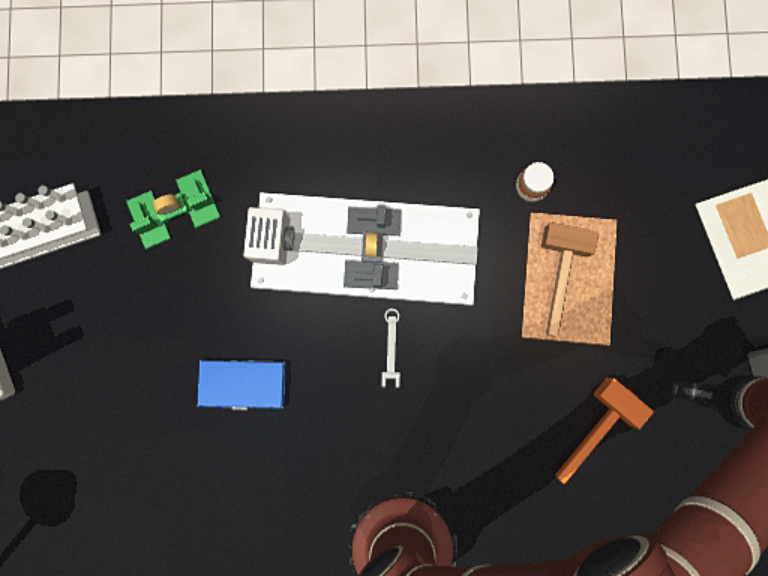

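View pics/side9.png

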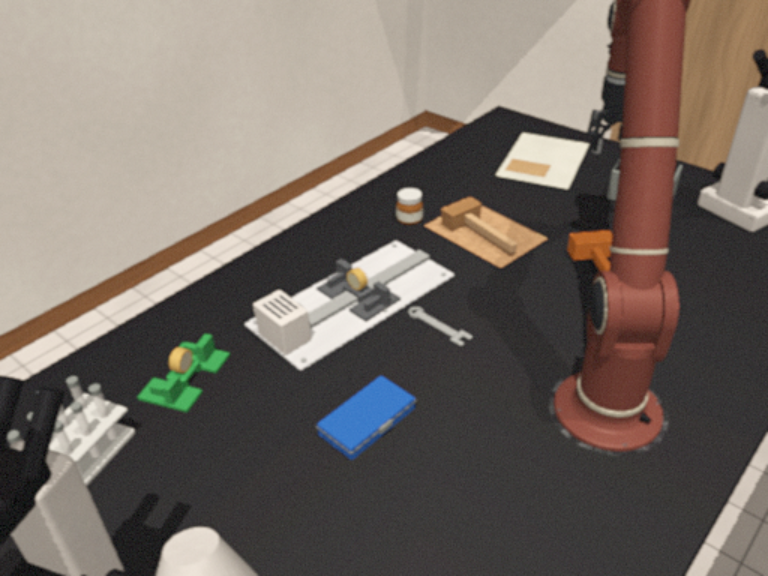

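View pics/c9.png

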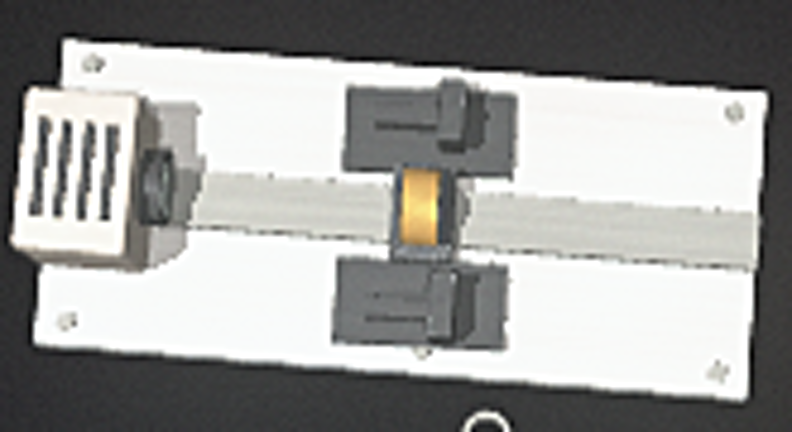

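The mallet lies flat on the mat, with its head at (572,238) in the top view. The carriage sits at (372,246). The jar, wrench, slide box and both look-alikes are where they started. Final measurement, then I hand in.

```bash
python3 - <<'E'
from h import *
from station import ticket
carr([(348,86),(517,94),(513,180),(344,168),(337,257),(508,265),(503,350),(332,341)])
ticket.finish_job(); print(arm.read_time())
E
```

```text
carr rail mm [0.28356191 4.09994946] yaw 0.0234088310405427 rms 0.21063070624971889
wing -1 back corners y mm [-21.8 -20.9]
wing 1 back corners y mm [-18.9 -18. ]
the job is handed in; nothing more can be done
the job is handed in; nothing more can be done
```

The carriage is about 42 mm further along the rail towards the lamp house, and the mallet is lying flat on its cork mat, let go. I handed the job in at about 22 s of the 48 s allowed.

- **Tapping:** I gave six light taps with the wooden mallet, in the order near, far, near, far, near, far, so three on each wing.
- **Carriage:** By the top camera it moved from rail y -37.7 to +4.1 mm. It ended about 0.02 rad off square, with the rail and camera calibration good to about 2 mm.
- **Uneven taps:** By those measurements the first tap moved it about 4.5 mm. The last moved it about 4.9 mm. Both are just under the 5 to 18 mm a tap in the description; I kept the last one short on purpose.
- **Forces:** Sideways force read about 1 N at the end of each stroke. I did not record the peak at impact.
- **Other things:** In the last pictures the mallet's head is on the mat, the gripper is open and clear, and the jar, wrench, slide box and look-alikes are where they started. In the pictures after each tap the mallet stayed clear of the lens cell.

No check failed or disagreed.

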